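# Find the pump casing with the motor core by feel and slide it onto the test pad

### The job

One of the three look-alike pump casings on the lime carrier already has its heavy steel motor core inside, the other two are empty: find it by how hard it is to push. Slide that one, without lifting or tipping any casing, onto the middle of the orange sprung pad so that the pad sinks fully and stays down under it alone. Never leave an empty casing on the pad, leave the empty ones standing where they are but for small nudges of a few centimetres, and do not disturb the clamp ring, brass fitting and screwdriver that lie beside them.

Things in the scene. Friction and masses are not known exactly. Their poses are not given: they have to be found in the camera images.
- pump_a: closed pump casing, one of three that look exactly alike: round black foot 68 mm across and 16 mm high, above it a silver can 58 mm across with a white and blue band, white cap with its top at 76 mm, small brass and steel stubs to 83 mm. Origin: centre of the underside, z up. An empty one weighs about 0.18 kg, the one with the core 0.71 to 0.85 kg; it slides on its foot
- pump_b: closed pump casing, one of three that look exactly alike: round black foot 68 mm across and 16 mm high, above it a silver can 58 mm across with a white and blue band, white cap with its top at 76 mm, small brass and steel stubs to 83 mm. Origin: centre of the underside, z up. An empty one weighs about 0.18 kg, the one with the core 0.71 to 0.85 kg; it slides on its foot
- pump_c: closed pump casing, one of three that look exactly alike: round black foot 68 mm across and 16 mm high, above it a silver can 58 mm across with a white and blue band, white cap with its top at 76 mm, small brass and steel stubs to 83 mm. Origin: centre of the underside, z up. An empty one weighs about 0.18 kg, the one with the core 0.71 to 0.85 kg; it slides on its foot
- carrier: fixed lime-yellow moulded board on a brown coir mat. Origin: on the table under it; x points away from the robot, y left (at yaw 0). Board spans x -145 to +150 mm, y -215 to +215 mm; its flat top is 30 mm above the table. The casings stand in a row along y near x = +60 mm, about 100 mm apart. A black screw tray 28 mm high is fixed left of it
- pad_top (a point): centre of the top face of the orange sprung pad, 110 mm square, set in a 114 mm square window of the carrier, at x = -65 mm, y = 0 in the carrier's frame; its sides are parallel to the carrier's. Unloaded its top is level with the carrier's top (0.5 mm lower)
- pad (a joint): how far the orange pad has sunk, m: 0 up, 0.008 fully down. It starts to sink under about 4 N and is fully down under 5 N, and springs back
- clamp: bystander: steel hose clamp ring, 32 mm across, 12 mm high, on the carrier near its right edge (seen from the robot). Origin: centre of underside
- elbow: bystander: brass hose fitting, 22 mm across, 24 mm high, on the carrier near its left near corner. Origin: centre of underside
- driver: bystander: red-handled screwdriver, about 200 mm long, lying along the carrier's right side on the coir mat (6 mm thick), 265 mm right of the carrier's centre line. Origin: about its middle, underside

How it is judged:
By the outcome, as a careful person would: the job done as asked, in the order asked, and still so for the second after the job is handed in, with the robot touching nothing.
It also fails if it takes over 67 s, if anything falls off the work surface, if the arm or the gripper's body presses on something with over 40 N, if the wrist force passes 120 N, or if a joint passes its speed limit or range.

### The arm

A 7-joint arm with a two-finger parallel gripper is mounted at the origin on the work surface. World frame = base frame: x ahead of the robot, y to its left, z up, the work surface at z = 0. Lengths are in m, angles in degrees, forces in N, time in s.
With the tool pointing down it reaches from about 0.425 to 0.825 m from the base axis. Payload 3.6 kg.
Tool frame: the origin (TCP) lies between the finger pads, 19 mm behind the fingertips; this is the grasp point; z points along the fingers, y is the line along which they close (so a half turn about z gives the same grasp; the last joint's range is limited). The gripper opens to 93 mm and grips with 3 to 60 N. Pads are 15 mm wide; open, the fingers measure 128 mm over their backs; the gripper's body (75 mm by 188 mm) begins 65 mm behind the grasp point.
Start: joints at [-73.023, 35.231, -0.722, 81.555, 0.464, 63.22, -2.315], TCP at [0.206, 0.616, 0.237] pointing down, gripper open.
Joint ranges: [-178.69, 178.69], [-17.37, 117.87], [-77.05, 75.6], [15.02, 138.74], [-78.02, 258.01], [0.78, 113.62], [-162.83, 162.83]. Speed limits (degrees/s): [159.86, 159.86, 180, 180, 180, 180, 180].

### API

Orientations are given as [roll, pitch, yaw] about the fixed x, y, z axes, in that order (R = Rz(yaw) Ry(pitch) Rx(roll)).
In Python, from plant import get_state, snapshot, sign_off, boxes_of, landmark_of gives the robot as it stands. The module is installed in compiled form; this text tells all that it offers.
- The arm moves only by the shell command python3 -m creep 'ROWS' [FORCE]. ROWS is JSON, a list of rows, each an object of numbers: "tx", "ty", "tz": the shift along the world's x, y, z in units of 20 cm (1.0 is 20 cm); "wx", "wy", "wz": the turn, a rotation vector about the world's x, y, z in units of 60 degrees (1.0 is 60 degrees); "jaw": the closure, from -1 (fully open) to 1 (shut). In form: [{"tx": .., "ty": .., "tz": .., "wx": .., "wy": .., "wz": .., "jaw": ..}, ...]. A call has exactly 8 rows; each row is the pose to reach, as a shift and turn from the pose commanded when the call began; what a row does not reach only later rows make up. A row lasts 1/10 s, in which the tool goes at most 50 mm and 8.59 degrees, less where a joint would pass 70% of its speed; a pose out of reach is approached as far as the arm can. A call with a number of a shift or a turn outside -1 to 1 is refused whole. A call with a gripper value outside its range is refused whole. The fingers move at their own pace and stop on an object; FORCE is the grip in N (left out, the last holds). Time passes only in rows, so rows that repeat a pose let the fingers close, or fill a call up. It gives the time, the measured TCP pose, the force, the opening and the grip force at its end, in the units of the state.
- get_state(): the state, without advancing time (a new reading comes with each control period).
- snapshot(name): name is "side" or "top" or "wrist"; returns a dict with "img" (400x640x3 uint8, red, green, blue), "mtx" (3x3 intrinsics, pixels), "eye" and "attitude" of the camera in the world. Camera axes: x right, y up, looking along -z (the intrinsics and any distortion apply to the point x, -y, -z); pixel columns grow to the right and rows downward; lengths in m; the calibration is good to about 2 mm. A picture is of the moment at which its call begins. There is no depth.
- sign_off(): hands the job in; it is judged then, once.
Trained networks look in a picture, given as the dict that the camera call returned (one of the last four; its "shot" number tells which), for a name from the list of things; names that differ only in an ending like _2 or _b are one class to them, and where a whole thing is asked for, a point or a joint stands for the part that bears it (a point fixed in the world has none). Each returns a list of dicts, best first, with "score" (0 to 1); they miss things now and then, are a little off and sometimes report something else, mostly with a low value. They report only what shows in the picture. A call takes as long as a camera call.
- boxes_of(picture, query): "point" ([x, y, z] in m, in world coordinates, good to about 4 mm: the middle of the surface that is visible of it).
- landmark_of(picture, query): "point" ([x, y, z] in m, in world coordinates, good to about 4 mm: a listed point, or the origin of a listed thing).
The state is a dict: "t": time; "joint_pos": joint angles; "joint_vel": joint speeds; "tau": joint torques, N m; "position": TCP position; "eef_rot": TCP orientation; "wrist_force": force on the tool from outside, world axes, zero at the start; "ft_torque": the same for the moment, N m; "opening": finger opening in m; "grip_force": force on a finger pad.
Only numpy, scipy, OpenCV 4.12 (cv2) and the standard library are available. Lean on these libraries where they do the work, as an engineer would, in place of code of your own. Each camera call takes 0.05 s, during which the arm holds its last target. There are 200 camera calls.

## Working session

There is one attempt and no reset: what is moved stays moved. The work goes in short steps, Python scripts to look and compute and a shell command to move; the robot and the scene stay as the last step left them, time stands still between calls to the robot, and variables do not carry over. Pictures are saved under pics/ and viewed, at most 10 in all, crops included, and the job is handed in when it is done.

```bash
mkdir -p pics; cat > h.py <<'E'
import numpy as np, cv2
from plant import *
def save(p,n): cv2.imwrite(f'pics/{n}.png',p['img'][:,:,::-1])
def look(cam,names,n=None):
    p=snapshot(cam)
    if n: save(p,n)
    for q in names:
        f=landmark_of
        for d in f(p,q)[:4]: print(cam,q,round(d['score'],2),np.round(d['point'],4))
    return p
E
python3 - <<'E'
from h import *
for c in('top','side'):
    p=look(c,['pump_a','carrier','pad_top','clamp','elbow','driver'],c+'0')
    print(p['eye'],p['attitude'])
s=get_state();print(s)
E
```

```text
top pump_a 0.79 [0.6036 0.0428 0.0296]
top pump_a 0.66 [ 0.5487 -0.1542  0.0305]
top pump_a 0.62 [ 0.5857 -0.0728  0.0287]
top carrier 0.77 [ 5.164e-01 -4.700e-02 -1.000e-04]
top pad_top 0.73 [ 0.4524 -0.0363  0.0298]
top clamp 0.47 [ 0.5023 -0.2451  0.0318]
top elbow 0.59 [0.4425 0.1658 0.0303]
top driver 0.7 [ 0.4416 -0.307   0.0069]
[0.41046489 0.01537251 0.92589467] [  6.37335414  -1.74707872 -89.74923249]
side pump_a 0.91 [0.6046 0.0443 0.0304]
side pump_a 0.73 [ 0.5878 -0.0688  0.0298]
side pump_a 0.62 [ 0.5541 -0.1503  0.0229]
side carrier 0.77 [ 0.5158 -0.0515 -0.0037]
side pad_top 0.9 [ 0.4541 -0.0356  0.0307]
side pad_top 0.58 [0.6072 0.0447 0.0286]
side clamp 0.69 [ 0.5047 -0.2402  0.0278]
side elbow 0.73 [0.4435 0.1629 0.0302]
side driver 0.7 [ 0.4391 -0.3052  0.0034]
[0.38486213 0.68752355 0.49726019] [  57.47558269    1.21827353 -169.56566257]
{'t': 0.7, 'joint_pos': array([-73.02302172,  35.22671478,  -0.72006192,  81.55212993,
         0.46512938,  63.21794391,  -2.31370468]), 'joint_vel': array([-0.05353601,  0.07376451,  0.00994219, -0.09620127, -0.07021243,
        0.01193641, -0.12604304]), 'tau': array([ 1.53172828e-04, -4.58688676e+01,  2.09209314e-01, -1.65999573e+01,
       -6.09899685e-02,  1.31606514e-02,  3.86011027e-05]), 'position': array([0.20619797, 0.61643462, 0.23750645]), 'eef_rot': array([ 1.79993905e+02, -3.25339493e-04,  1.61507074e+02]), 'wrist_force': array([-0.72750148,  0.51901583, -1.37454788]), 'ft_torque': array([-0.01649417,  0.02939827,  0.02209577]), 'grip_force': 0.0, 'opening': 0.09274125259176277}
```

View pics/top0.png

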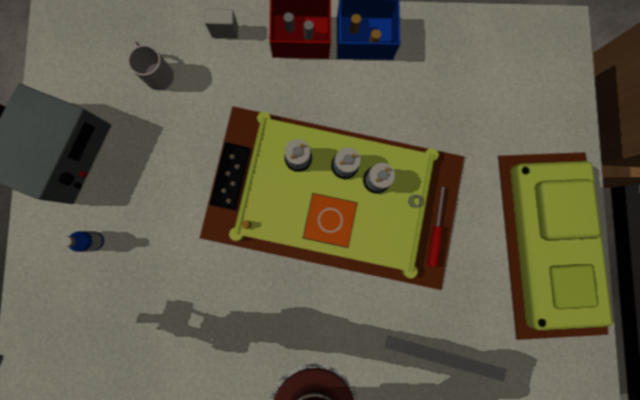

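View pics/side0.png

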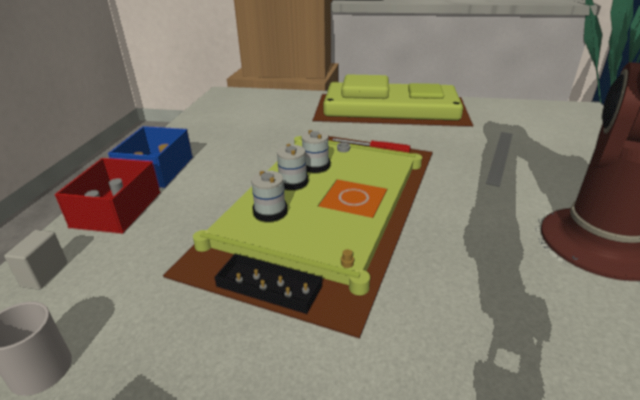

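```bash
python3 - <<'E'
from h import *
from scipy.spatial.transform import Rotation as Ro
def ray(p,uv,z):
    K=p['mtx'];x=np.linalg.solve(K,[uv[0],uv[1],1]);d=Ro.from_euler('xyz',p['attitude'],degrees=True).apply([x[0],-x[1],-x[2]])
    e=np.array(p['eye']);return e+d*(z-e[2])/d[2]
P={}
for c in('top','side'):
    p=snapshot(c)
    if c=='top': print({k:np.round(v,3) for k,v in p.items() if k not in('img',)})
    h=cv2.cvtColor(p['img'],cv2.COLOR_RGB2HSV)
    m=cv2.inRange(h,(5,180,120),(16,255,255))
    n,l,s,ce=cv2.connectedComponentsWithStats(m);i=1+np.argmax(s[1:,4])
    cnt=cv2.findContours((cv2.morphologyEx((l==i).astype(np.uint8),cv2.MORPH_CLOSE,np.ones((15,15)))),0,2)[0][0]
    w=np.array([ray(p,q,.0295)[:2] for q in cnt[:,0,:].astype(float)],np.float32)
    print(c,s[i],cv2.minAreaRect(w*1000))
    for q in ['pump_a','pad_top','carrier']:
        for d in landmark_of(p,q)[:3]: print(q,round(d['score'],2),np.round(d['point'],4))
for k in range(5): snapshot('top');print(np.round(get_state()['wrist_force'],2))
E
```

```text
{'mtx': array([[368.564,   0.   , 319.836],
       [  0.   , 368.564, 196.508],
       [  0.   ,   0.   ,   1.   ]]), 'eye': array([0.41 , 0.015, 0.926]), 'attitude': array([  6.373,  -1.747, -89.749]), 'shot': np.int64(3)}
top [ 305  195   51   51 1401] ((454.02545166015625, -36.269615173339844), (106.87471771240234, 107.44581604003906), 78.27647399902344)
pump_a 0.8 [ 0.5859 -0.0708  0.0295]
pump_a 0.77 [ 0.5482 -0.1495  0.0283]
pump_a 0.57 [0.6034 0.0471 0.0307]
pad_top 0.77 [ 0.4491 -0.0363  0.0301]
carrier 0.75 [ 0.5167 -0.0493 -0.001 ]
side [ 319  180   67   37 1119] ((452.88580322265625, -34.294769287109375), (107.12528991699219, 109.01927947998047), 78.23869323730469)
pump_a 0.97 [0.6033 0.045  0.0294]
pump_a 0.75 [ 0.5866 -0.0706  0.0307]
pump_a 0.6 [ 0.5491 -0.1511  0.0246]
pad_top 0.65 [ 0.451  -0.0356  0.0298]
carrier 0.75 [ 0.5138 -0.0482 -0.0017]
[-0.31  0.15  0.21]
[-0.22  0.93 -0.46]
[ 0.01 -0.18 -0.61]
[1.   0.02 0.17]
[ 0.51  0.89 -0.45]
```

```bash
for i in 1; do python3 -m creep '[{"tx":0.74,"ty":-0.97,"wz":0.11,"jaw":0},{"tx":0.74,"ty":-0.97,"wz":0.11,"jaw":0},{"tx":0.74,"ty":-0.97,"wz":0.11,"jaw":0},{"tx":0.74,"ty":-0.97,"wz":0.11,"jaw":0},{"tx":0.74,"ty":-0.97,"wz":0.11,"jaw":0},{"tx":0.74,"ty":-0.97,"wz":0.11,"jaw":0},{"tx":0.74,"ty":-0.97,"wz":0.11,"jaw":0},{"tx":0.74,"ty":-0.97,"wz":0.11,"jaw":0}]' 20; done
python3 -m creep '[{"tx":0.74,"ty":-0.97,"jaw":0},{"tx":0.74,"ty":-0.97,"jaw":0},{"tx":0.74,"ty":-0.97,"jaw":0},{"tx":0.74,"ty":-0.97,"jaw":0},{"tx":0.74,"ty":-0.97,"jaw":0},{"tx":0.74,"ty":-0.97,"jaw":0},{"tx":0.74,"ty":-0.97,"jaw":0},{"tx":0.74,"ty":-0.97,"jaw":0}]'
python3 -m creep '[{"tx":0.75,"ty":-0.96,"jaw":0},{"tx":0.75,"ty":-0.96,"jaw":0},{"tx":0.75,"ty":-0.96,"jaw":0},{"tx":0.75,"ty":-0.96,"jaw":0},{"tx":0.75,"ty":-0.96,"jaw":0},{"tx":0.75,"ty":-0.96,"jaw":0},{"tx":0.75,"ty":-0.96,"jaw":0},{"tx":0.75,"ty":-0.96,"jaw":0}]'
```

```text
validation failed for argument at $[0]...
validation failed for argument at $[0]...
validation failed for argument at $[0]...
```

```bash
python3 -m creep '[{"tx":0.74,"ty":-0.97,"tz":0,"wx":0,"wy":0,"wz":0.11,"jaw":0},{"tx":0.74,"ty":-0.97,"tz":0,"wx":0,"wy":0,"wz":0.11,"jaw":0},{"tx":0.74,"ty":-0.97,"tz":0,"wx":0,"wy":0,"wz":0.11,"jaw":0},{"tx":0.74,"ty":-0.97,"tz":0,"wx":0,"wy":0,"wz":0.11,"jaw":0},{"tx":0.74,"ty":-0.97,"tz":0,"wx":0,"wy":0,"wz":0.11,"jaw":0},{"tx":0.74,"ty":-0.97,"tz":0,"wx":0,"wy":0,"wz":0.11,"jaw":0},{"tx":0.74,"ty":-0.97,"tz":0,"wx":0,"wy":0,"wz":0.11,"jaw":0},{"tx":0.74,"ty":-0.97,"tz":0,"wx":0,"wy":0,"wz":0.11,"jaw":0}]' 20
```

```text
t: 2.15
position: [0.3529, 0.424, 0.2375]
eef_rot: [179.9, -0.1, 168.3]
wrist_force: [0.5, 0.2, -0.3]
opening: 0.0465
grip_force: 0.0
```

```bash
python3 -m creep '[{"tx":0.75,"ty":-0.97,"tz":0,"wx":0,"wy":0,"wz":0,"jaw":0},{"tx":0.75,"ty":-0.97,"tz":0,"wx":0,"wy":0,"wz":0,"jaw":0},{"tx":0.75,"ty":-0.97,"tz":0,"wx":0,"wy":0,"wz":0,"jaw":0},{"tx":0.75,"ty":-0.97,"tz":0,"wx":0,"wy":0,"wz":0,"jaw":0},{"tx":0.75,"ty":-0.97,"tz":0,"wx":0,"wy":0,"wz":0,"jaw":0},{"tx":0.75,"ty":-0.97,"tz":0,"wx":0,"wy":0,"wz":0,"jaw":0},{"tx":0.75,"ty":-0.97,"tz":0,"wx":0,"wy":0,"wz":0,"jaw":0},{"tx":0.75,"ty":-0.97,"tz":0,"wx":0,"wy":0,"wz":0,"jaw":0}]'
python3 -m creep '[{"tx":0.75,"ty":-0.97,"tz":0,"wx":0,"wy":0,"wz":0,"jaw":0},{"tx":0.75,"ty":-0.97,"tz":0,"wx":0,"wy":0,"wz":0,"jaw":0},{"tx":0.75,"ty":-0.97,"tz":0,"wx":0,"wy":0,"wz":0,"jaw":0},{"tx":0.75,"ty":-0.97,"tz":0,"wx":0,"wy":0,"wz":0,"jaw":0},{"tx":0.75,"ty":-0.97,"tz":0,"wx":0,"wy":0,"wz":0,"jaw":0},{"tx":0.75,"ty":-0.97,"tz":0,"wx":0,"wy":0,"wz":0,"jaw":0},{"tx":0.75,"ty":-0.97,"tz":0,"wx":0,"wy":0,"wz":0,"jaw":0},{"tx":0.75,"ty":-0.97,"tz":0,"wx":0,"wy":0,"wz":0,"jaw":0}]'
python3 - <<'E'
from h import *
look('wrist',['pump_a','pad_top'],'w1')
E
```

```text
t: 2.95
position: [0.5028, 0.2314, 0.2372]
eef_rot: [179.9, -0.1, 168.4]
wrist_force: [-1.1, 0.3, -0.1]
opening: 0.0466
grip_force: 0.0
t: 3.75
position: [0.6534, 0.0384, 0.2373]
eef_rot: [179.9, -0.1, 168.4]
wrist_force: [0.6, 0.9, 0.0]
opening: 0.0466
grip_force: 0.0
wrist pump_a 0.88 [ 0.5893 -0.0784  0.0315]
wrist pump_a 0.87 [ 0.5499 -0.1509  0.0301]
wrist pump_a 0.74 [0.6079 0.0438 0.0318]
```

View pics/w1.png

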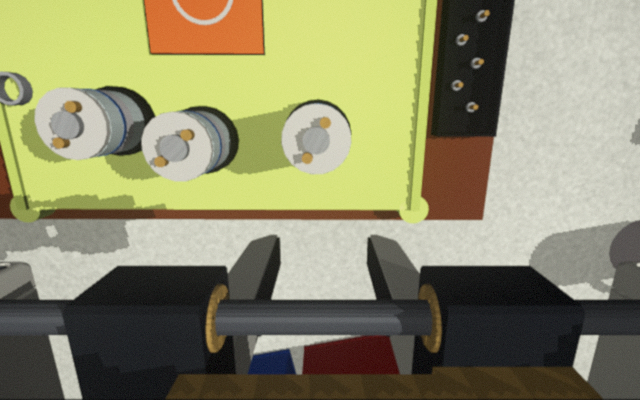

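```bash
python3 -m creep '[{"tx":0.01,"ty":0.02,"tz":-0.25,"wx":0,"wy":0,"wz":0,"jaw":0},{"tx":0.01,"ty":0.02,"tz":-0.5,"wx":0,"wy":0,"wz":0,"jaw":0},{"tx":0.01,"ty":0.02,"tz":-0.7,"wx":0,"wy":0,"wz":0,"jaw":0},{"tx":0.01,"ty":0.02,"tz":-0.8,"wx":0,"wy":0,"wz":0,"jaw":0},{"tx":0.01,"ty":0.02,"tz":-0.86,"wx":0,"wy":0,"wz":0,"jaw":0},{"tx":0.01,"ty":0.02,"tz":-0.9,"wx":0,"wy":0,"wz":0,"jaw":0},{"tx":0.01,"ty":0.02,"tz":-0.9,"wx":0,"wy":0,"wz":0,"jaw":0},{"tx":0.01,"ty":0.02,"tz":-0.9,"wx":0,"wy":0,"wz":0,"jaw":0}]'
python3 - <<'E'
from h import *
look('top',['pump_a'],'t1');p=look('side',['pump_a'],'s1')
cv2.imwrite('pics/s1c.png',cv2.resize(p['img'][90:290,160:440,::-1],None,fx=2.5,fy=2.5))
print(get_state()['wrist_force'])
E
```

```text
t: 4.7
position: [0.6572, 0.0387, 0.0589]
eef_rot: [180.0, 0.1, 168.1]
wrist_force: [0.6, -0.1, 0.5]
opening: 0.0467
grip_force: 0.0
top pump_a 0.96 [ 0.5479 -0.1492  0.0279]
top pump_a 0.96 [ 0.5859 -0.0725  0.0259]
side pump_a 0.87 [0.6067 0.045  0.0289]
side pump_a 0.72 [ 0.589  -0.0703  0.0279]
side pump_a 0.69 [ 0.5495 -0.1508  0.0269]
[-0.86395346 -0.32992503  0.39974649]
```

View pics/s1c.png

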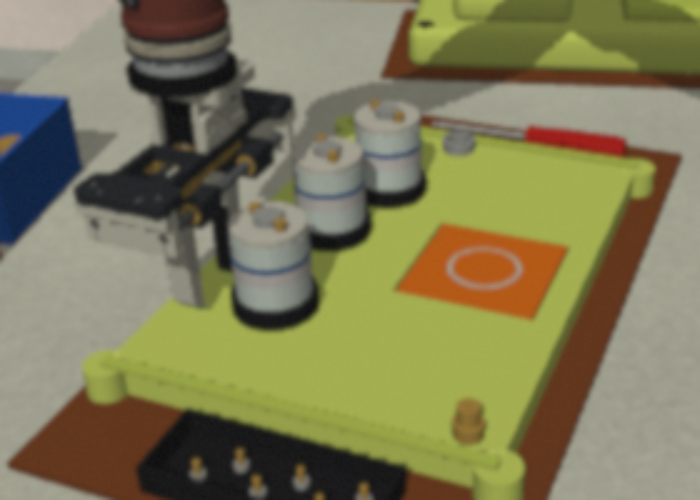

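```bash
cat > rd.sh <<'E'
python3 - <<'P'
from h import *
F=[];T=[]
for k in range(6): snapshot('top');s=get_state();F.append(s['wrist_force']);T.append(s['ft_torque'])
F=np.array(F);e=np.array([.979,-.2036,0]);print('along',np.round(F@e,2),'mean',(F@e).mean().round(2),F.mean(0).round(2),np.mean(T,0).round(3),s['tau'].round(2))
P
E
sh rd.sh
python3 -m creep '[{"tx":-0.03,"ty":0.006,"tz":-0.01,"wx":0,"wy":0,"wz":0,"jaw":0},{"tx":-0.06,"ty":0.012,"tz":-0.01,"wx":0,"wy":0,"wz":0,"jaw":0},{"tx":-0.08,"ty":0.017,"tz":-0.01,"wx":0,"wy":0,"wz":0,"jaw":0},{"tx":-0.1,"ty":0.021,"tz":-0.01,"wx":0,"wy":0,"wz":0,"jaw":0},{"tx":-0.12,"ty":0.025,"tz":-0.01,"wx":0,"wy":0,"wz":0,"jaw":0},{"tx":-0.14,"ty":0.029,"tz":-0.01,"wx":0,"wy":0,"wz":0,"jaw":0},{"tx":-0.16,"ty":0.033,"tz":-0.01,"wx":0,"wy":0,"wz":0,"jaw":0},{"tx":-0.18,"ty":0.037,"tz":-0.01,"wx":0,"wy":0,"wz":0,"jaw":0}]'
sh rd.sh
```

```text
along [-0.18  0.02 -0.08 -0.23  0.91 -0.95] mean -0.09 [-0.06  0.15  0.18] [0.003 0.006 0.001] [  0.   -49.87   0.65 -12.62   0.     0.08  -0.  ]
t: 6.0
position: [0.6201, 0.0459, 0.0556]
eef_rot: [180.0, 0.0, 168.1]
wrist_force: [1.2, -0.5, -0.4]
opening: 0.0468
grip_force: 0.4
along [ 0.23  0.28 -0.23  0.89 -0.46 -0.42] mean 0.04 [ 0.01 -0.18  0.37] [-0.021 -0.051  0.001] [-1.000e-02 -4.743e+01  6.200e-01 -1.154e+01 -0.000e+00  9.000e-02
 -0.000e+00]
```

```bash
cat > g.sh <<'E'
python3 - <<'P'
from h import *
s=get_state();print('F',(s['wrist_force']@[.979,-.2036,0]).round(2),'T',s['ft_torque'].round(3),'tau',s['tau'].round(2),'grip',s['grip_force'])
P
E
for i in 1; do python3 -m creep '[{"tx":-0.01,"ty":0.002,"tz":0,"wx":0,"wy":0,"wz":0,"jaw":0},{"tx":-0.02,"ty":0.004,"tz":0,"wx":0,"wy":0,"wz":0,"jaw":0},{"tx":-0.03,"ty":0.006,"tz":0,"wx":0,"wy":0,"wz":0,"jaw":0},{"tx":-0.04,"ty":0.008,"tz":0,"wx":0,"wy":0,"wz":0,"jaw":0},{"tx":-0.05,"ty":0.01,"tz":0,"wx":0,"wy":0,"wz":0,"jaw":0},{"tx":-0.06,"ty":0.012,"tz":0,"wx":0,"wy":0,"wz":0,"jaw":0},{"tx":-0.07,"ty":0.014,"tz":0,"wx":0,"wy":0,"wz":0,"jaw":0},{"tx":-0.08,"ty":0.016,"tz":0,"wx":0,"wy":0,"wz":0,"jaw":0}]'; sh g.sh; done
python3 - <<'E'
from h import *
look('side',['pump_a']);print(get_state()['ft_torque'])
E
```

```text
t: 7.1
position: [0.604, 0.049, 0.0555]
eef_rot: [-180.0, 0.0, 168.1]
wrist_force: [0.7, -0.4, -1.0]
opening: 0.0466
grip_force: 0.4
F 0.78 T [-0.014 -0.224 -0.017] tau [-1.000e-01 -4.621e+01  4.700e-01 -1.078e+01 -5.000e-02  3.600e-01
  1.000e-02] grip 0.3750354121439159
side pump_a 0.83 [ 0.5496 -0.1502  0.0252]
side pump_a 0.69 [0.5728 0.0554 0.0282]
side pump_a 0.62 [ 0.5849 -0.0724  0.0318]
[0.02452392 0.03199395 0.00678521]
```

```bash
python3 -m creep '[{"tx":0.14,"ty":-0.03,"tz":0.01,"wx":0,"wy":0,"wz":0,"jaw":0},{"tx":0.28,"ty":-0.058,"tz":0.05,"wx":0,"wy":0,"wz":0,"jaw":0},{"tx":0.24,"ty":-0.25,"tz":0.05,"wx":0,"wy":0,"wz":0,"jaw":0},{"tx":0.2,"ty":-0.45,"tz":0.05,"wx":0,"wy":0,"wz":0,"jaw":0},{"tx":0.17,"ty":-0.6,"tz":0.05,"wx":0,"wy":0,"wz":0,"jaw":0},{"tx":0.156,"ty":-0.65,"tz":0,"wx":0,"wy":0,"wz":0,"jaw":0},{"tx":0.156,"ty":-0.65,"tz":0,"wx":0,"wy":0,"wz":0,"jaw":0},{"tx":0.156,"ty":-0.65,"tz":0,"wx":0,"wy":0,"wz":0,"jaw":0}]'
python3 - <<'E'
from h import *
for c in('top','side'): look(c,['pump_a'])
E
```

```text
t: 8.0
position: [0.6352, -0.078, 0.0547]
eef_rot: [179.9, -0.1, 168.2]
wrist_force: [0.2, 1.1, -0.1]
opening: 0.0466
grip_force: 0.0
top pump_a 0.85 [ 0.5871 -0.0748  0.0299]
top pump_a 0.8 [0.5714 0.0615 0.0269]
top pump_a 0.44 [ 0.4501 -0.0348  0.0327]
side pump_a 0.77 [ 0.5539 -0.1509  0.0247]
side pump_a 0.68 [ 0.5867 -0.0673  0.0307]
side pump_a 0.68 [0.5735 0.0586 0.0273]
```

```bash
python3 -m creep '[{"tx":-0.04,"ty":0.005,"tz":0.005,"wx":0,"wy":0,"wz":0,"jaw":0},{"tx":-0.08,"ty":0.013,"tz":0.005,"wx":0,"wy":0,"wz":0,"jaw":0},{"tx":-0.09,"ty":0.015,"tz":0.005,"wx":0,"wy":0,"wz":0,"jaw":0},{"tx":-0.1,"ty":0.017,"tz":0.005,"wx":0,"wy":0,"wz":0,"jaw":0},{"tx":-0.11,"ty":0.019,"tz":0.005,"wx":0,"wy":0,"wz":0,"jaw":0},{"tx":-0.12,"ty":0.021,"tz":0.005,"wx":0,"wy":0,"wz":0,"jaw":0},{"tx":-0.13,"ty":0.023,"tz":0.005,"wx":0,"wy":0,"wz":0,"jaw":0},{"tx":-0.14,"ty":0.025,"tz":0.005,"wx":0,"wy":0,"wz":0,"jaw":0}]'; sh g.sh
python3 -m creep '[{"tx":-0.01,"ty":0.002,"tz":0,"wx":0,"wy":0,"wz":0,"jaw":0},{"tx":-0.02,"ty":0.004,"tz":0,"wx":0,"wy":0,"wz":0,"jaw":0},{"tx":-0.03,"ty":0.006,"tz":0,"wx":0,"wy":0,"wz":0,"jaw":0},{"tx":-0.04,"ty":0.008,"tz":0,"wx":0,"wy":0,"wz":0,"jaw":0},{"tx":-0.05,"ty":0.01,"tz":0,"wx":0,"wy":0,"wz":0,"jaw":0},{"tx":-0.06,"ty":0.012,"tz":0,"wx":0,"wy":0,"wz":0,"jaw":0},{"tx":-0.07,"ty":0.014,"tz":0,"wx":0,"wy":0,"wz":0,"jaw":0},{"tx":-0.08,"ty":0.016,"tz":0,"wx":0,"wy":0,"wz":0,"jaw":0}]'; sh g.sh
python3 - <<'E'
from h import *
for c in('top','side'): look(c,['pump_a'])
E
```

```text
t: 9.0
position: [0.6081, -0.0761, 0.0568]
eef_rot: [180.0, 0.1, 168.1]
wrist_force: [3.4, -0.6, -0.6]
opening: 0.0466
grip_force: 2.0
F 3.5 T [-0.192 -0.979 -0.01 ] tau [ -0.18 -45.89   0.14  -8.89  -0.09   1.46   0.  ] grip 1.967021757736802
t: 9.8
position: [0.5917, -0.0729, 0.0567]
eef_rot: [180.0, 0.1, 168.1]
wrist_force: [5.7, -1.6, 0.2]
opening: 0.0465
grip_force: 2.2
F 5.86 T [-0.194 -1.143 -0.013] tau [ -0.21 -43.94   0.09  -7.71  -0.1    1.68   0.  ] grip 2.2006473876535892
top pump_a 0.97 [0.5709 0.0586 0.0286]
top pump_a 0.77 [ 0.5566 -0.0695  0.0294]
side pump_a 0.9 [ 0.5508 -0.1484  0.0259]
side pump_a 0.67 [0.5739 0.0591 0.0268]
side pump_a 0.66 [ 0.5586 -0.0645  0.0323]
```

```bash
python3 -m creep '[{"tx":-0.04,"ty":0.012,"tz":-0.01,"wx":0,"wy":0,"wz":0,"jaw":0},{"tx":-0.08,"ty":0.024,"tz":-0.018,"wx":0,"wy":0,"wz":0,"jaw":0},{"tx":-0.13,"ty":0.038,"tz":-0.018,"wx":0,"wy":0,"wz":0,"jaw":0},{"tx":-0.18,"ty":0.053,"tz":-0.018,"wx":0,"wy":0,"wz":0,"jaw":0},{"tx":-0.23,"ty":0.068,"tz":-0.018,"wx":0,"wy":0,"wz":0,"jaw":0},{"tx":-0.28,"ty":0.082,"tz":-0.018,"wx":0,"wy":0,"wz":0,"jaw":0},{"tx":-0.32,"ty":0.094,"tz":-0.018,"wx":0,"wy":0,"wz":0,"jaw":0},{"tx":-0.36,"ty":0.106,"tz":-0.018,"wx":0,"wy":0,"wz":0,"jaw":0}]'; sh g.sh
python3 - <<'E'
from h import *
for c in('top','side'): p=look(c,['pump_a'])
cv2.imwrite('pics/s2c.png',cv2.resize(p['img'][90:290,160:440,::-1],None,fx=2.5,fy=2.5))
E
```

```text
t: 10.8
position: [0.5263, -0.0531, 0.0559]
eef_rot: [179.9, 1.0, 168.1]
wrist_force: [9.2, -2.6, 8.9]
opening: 0.0465
grip_force: 6.5
F 9.53 T [-0.674 -2.138 -0.027] tau [ -0.82 -33.61  -0.83  -1.24  -0.37   3.15  -0.  ] grip 6.530750244855881
top pump_a 0.71 [ 0.4933 -0.0462  0.0304]
top pump_a 0.57 [0.5685 0.0611 0.0291]
top pump_a 0.52 [ 0.55   -0.1492  0.0305]
side pump_a 0.93 [0.5733 0.0591 0.0297]
side pump_a 0.61 [ 0.4931 -0.0436  0.029 ]
```

View pics/s2c.png

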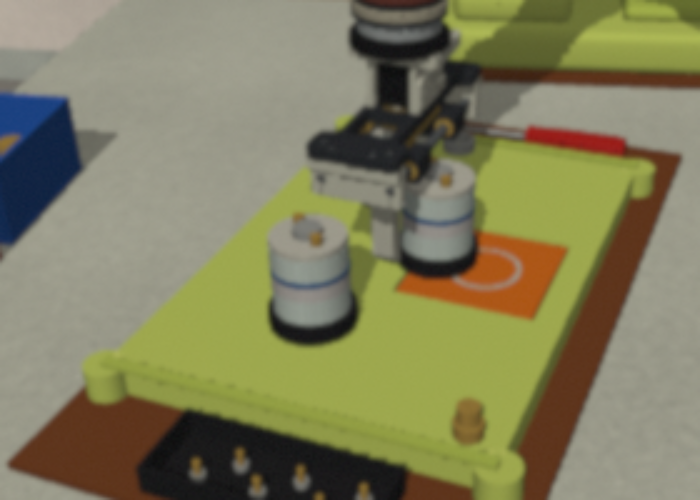

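```bash
python3 -m creep '[{"tx":0.05,"ty":-0.01,"tz":0,"wx":0,"wy":0,"wz":0,"jaw":0},{"tx":0.09,"ty":-0.018,"tz":0,"wx":0,"wy":0,"wz":0,"jaw":0},{"tx":0.09,"ty":-0.018,"tz":0,"wx":0,"wy":0,"wz":0,"jaw":0},{"tx":0.06,"ty":-0.012,"tz":0,"wx":0,"wy":0,"wz":0,"jaw":0},{"tx":0.03,"ty":-0.006,"tz":0,"wx":0,"wy":0,"wz":0,"jaw":0},{"tx":0.01,"ty":-0.002,"tz":0,"wx":0,"wy":0,"wz":0,"jaw":0},{"tx":-0.01,"ty":0.002,"tz":0,"wx":0,"wy":0,"wz":0,"jaw":0},{"tx":-0.03,"ty":0.006,"tz":0,"wx":0,"wy":0,"wz":0,"jaw":0}]'; sh g.sh
python3 - <<'E'
from h import *
for c in('top','side'): p=look(c,['pump_a'])
print(get_state()['position'])
E
```

```text
t: 11.8
position: [0.5134, -0.0504, 0.0529]
eef_rot: [180.0, 0.0, 168.1]
wrist_force: [2.8, -1.2, -3.1]
opening: 0.0465
grip_force: 1.9
F 2.94 T [-0.132 -0.642  0.027] tau [-9.000e-02 -4.111e+01  2.100e-01 -7.330e+00 -5.000e-02  9.800e-01
  1.000e-02] grip 1.8826746940612793
top pump_a 0.91 [0.5734 0.0584 0.0281]
top pump_a 0.5 [ 0.4807 -0.0456  0.0296]
top pump_a 0.45 [ 0.548  -0.1533  0.0317]
side pump_a 0.63 [0.5727 0.0568 0.0261]
side pump_a 0.57 [ 0.4841 -0.0438  0.0299]
[ 0.51255499 -0.0502304   0.05284488]
```

```bash
python3 -m creep '[{"tx":-0.01,"ty":0.002,"tz":0,"wx":0,"wy":0,"wz":0,"jaw":0},{"tx":-0.02,"ty":0.004,"tz":0,"wx":0,"wy":0,"wz":0,"jaw":0},{"tx":-0.03,"ty":0.006,"tz":0,"wx":0,"wy":0,"wz":0,"jaw":0},{"tx":-0.04,"ty":0.008,"tz":0,"wx":0,"wy":0,"wz":0,"jaw":0},{"tx":-0.05,"ty":0.01,"tz":0,"wx":0,"wy":0,"wz":0,"jaw":0},{"tx":-0.06,"ty":0.013,"tz":0,"wx":0,"wy":0,"wz":0,"jaw":0},{"tx":-0.07,"ty":0.015,"tz":0,"wx":0,"wy":0,"wz":0,"jaw":0},{"tx":-0.07,"ty":0.015,"tz":0,"wx":0,"wy":0,"wz":0,"jaw":0}]'; sh g.sh
python3 - <<'E'
from h import *
for c in('top','side'): p=look(c,['pump_a','pad_top'])
print(get_state()['position'])
cv2.imwrite('pics/s3c.png',cv2.resize(p['img'][100:250,260:460,::-1],None,fx=3.5,fy=3.5))
E
```

```text
t: 12.8
position: [0.4987, -0.0473, 0.0528]
eef_rot: [-180.0, -0.1, 168.1]
wrist_force: [2.0, -0.2, -2.9]
opening: 0.047
grip_force: 1.6
F 1.99 T [-0.071 -0.488  0.005] tau [-1.200e-01 -4.025e+01  2.300e-01 -7.000e+00 -4.000e-02  7.400e-01
 -0.000e+00] grip 1.633425923064351
top pump_a 0.95 [0.5726 0.0592 0.0261]
top pump_a 0.87 [ 0.5464 -0.1518  0.0325]
top pump_a 0.67 [ 0.4667 -0.0408  0.0212]
top pad_top 0.93 [ 0.4509 -0.0396  0.0256]
side pump_a 0.94 [ 0.4652 -0.0373  0.0191]
side pump_a 0.89 [0.5728 0.0583 0.0294]
side pump_a 0.64 [ 0.5152 -0.0506 -0.0014]
side pad_top 0.78 [ 0.4526 -0.0369  0.0215]
side pad_top 0.47 [ 0.4403 -0.3022  0.0045]
[ 0.49881827 -0.04730825  0.05291873]
```

View pics/s3c.png

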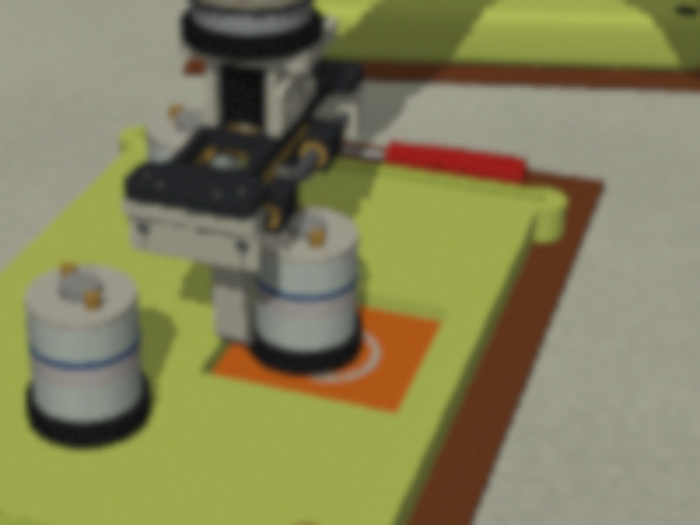

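```bash
python3 -m creep '[{"tx":-0.01,"ty":0.003,"tz":0,"wx":0,"wy":0,"wz":0,"jaw":0},{"tx":-0.02,"ty":0.006,"tz":0,"wx":0,"wy":0,"wz":0,"jaw":0},{"tx":-0.03,"ty":0.009,"tz":0,"wx":0,"wy":0,"wz":0,"jaw":0},{"tx":-0.04,"ty":0.012,"tz":0,"wx":0,"wy":0,"wz":0,"jaw":0},{"tx":-0.05,"ty":0.015,"tz":0,"wx":0,"wy":0,"wz":0,"jaw":0},{"tx":-0.06,"ty":0.018,"tz":0,"wx":0,"wy":0,"wz":0,"jaw":0},{"tx":-0.07,"ty":0.021,"tz":0,"wx":0,"wy":0,"wz":0,"jaw":0},{"tx":-0.07,"ty":0.021,"tz":0,"wx":0,"wy":0,"wz":0,"jaw":0}]'; sh g.sh
python3 - <<'E'
from h import *
for c in('top','side','top','side'): p=look(c,['pump_a','pad_top'])
E
```

```text
t: 13.9
position: [0.4851, -0.043, 0.0529]
eef_rot: [180.0, -0.0, 168.1]
wrist_force: [3.6, -1.0, -1.0]
opening: 0.0463
grip_force: 1.7
F 3.73 T [-0.219 -0.798 -0.042] tau [-2.900e-01 -3.775e+01  2.000e-02 -5.260e+00 -1.000e-01  1.150e+00
 -1.000e-02] grip 1.7410518787801266
top pump_a 0.75 [ 0.5477 -0.1507  0.0284]
top pump_a 0.6 [0.5706 0.0601 0.0298]
top pump_a 0.56 [ 0.4551 -0.0363  0.0191]
top pad_top 0.66 [ 0.4521 -0.0349  0.0263]
top pad_top 0.66 [0.5743 0.0583 0.0272]
side pump_a 0.94 [ 0.4527 -0.0351  0.0223]
side pump_a 0.92 [ 0.551  -0.153   0.0282]
side pump_a 0.86 [0.5725 0.0562 0.0293]
side pad_top 0.83 [ 0.453  -0.0362  0.0205]
top pump_a 0.94 [ 0.5491 -0.154   0.0307]
top pump_a 0.67 [0.5674 0.0584 0.0263]
top pump_a 0.64 [ 0.4517 -0.04    0.0188]
side pump_a 0.9 [ 0.5479 -0.1509  0.0284]
side pump_a 0.8 [0.5728 0.0578 0.029 ]
side pump_a 0.65 [ 0.4535 -0.0339  0.0236]
side pad_top 0.7 [ 0.4522 -0.0362  0.0221]
side pad_top 0.29 [ 0.453  -0.0332  0.0216]
```

```bash
python3 -m creep '[{"tx":0.08,"ty":-0.016,"tz":0,"wx":0,"wy":0,"wz":0,"jaw":0},{"tx":0.15,"ty":-0.03,"tz":0.01,"wx":0,"wy":0,"wz":0,"jaw":0},{"tx":0.2,"ty":-0.04,"tz":0.05,"wx":0,"wy":0,"wz":0,"jaw":0},{"tx":0.2,"ty":-0.04,"tz":0.25,"wx":0,"wy":0,"wz":0,"jaw":0},{"tx":0.2,"ty":-0.04,"tz":0.48,"wx":0,"wy":0,"wz":0,"jaw":0},{"tx":0.2,"ty":0.06,"tz":0.6,"wx":0,"wy":0,"wz":0,"jaw":0},{"tx":0.19,"ty":0.3,"tz":0.6,"wx":0,"wy":0,"wz":0,"jaw":0},{"tx":0.18,"ty":0.5,"tz":0.6,"wx":0,"wy":0,"wz":0,"jaw":0}]'
python3 - <<'E'
from h import *
for c in('top','side','wrist'): p=look(c,['pump_a','pad_top'],'z'+c)
print(get_state()['position'])
E
```

```text
t: 15.3
position: [0.5191, 0.0581, 0.173]
eef_rot: [-180.0, -0.2, 168.0]
wrist_force: [0.2, 1.7, -0.2]
opening: 0.0467
grip_force: 0.0
top pump_a 0.95 [ 0.4528 -0.0399  0.0201]
top pad_top 0.7 [ 0.451  -0.0365  0.0226]
side pump_a 0.86 [ 0.5517 -0.1504  0.0261]
side pump_a 0.77 [0.5717 0.0557 0.0285]
side pump_a 0.57 [ 0.4531 -0.0333  0.0229]
side pump_a 0.5 [ 0.513  -0.0514 -0.0048]
side pad_top 0.95 [ 0.4525 -0.0356  0.0234]
wrist pump_a 0.97 [ 0.5521 -0.1475  0.0303]
wrist pump_a 0.86 [0.5755 0.0571 0.0301]
wrist pump_a 0.84 [ 0.4563 -0.0368  0.0229]
[0.5209252  0.05495477 0.17250375]
```

View pics/zside.png

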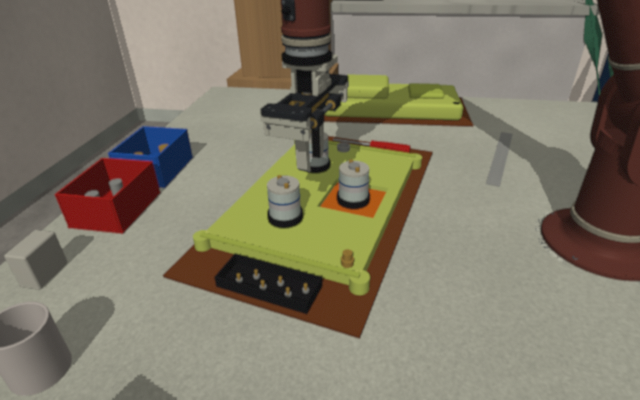

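```bash
python3 -m creep '[{"tx":0,"ty":0.06,"tz":0,"wx":0,"wy":0,"wz":0,"jaw":0},{"tx":0,"ty":0.06,"tz":-0.1,"wx":0,"wy":0,"wz":0,"jaw":0},{"tx":0,"ty":0.06,"tz":-0.25,"wx":0,"wy":0,"wz":0,"jaw":0},{"tx":0,"ty":0.06,"tz":-0.4,"wx":0,"wy":0,"wz":0,"jaw":0},{"tx":0,"ty":0.06,"tz":-0.5,"wx":0,"wy":0,"wz":0,"jaw":0},{"tx":0,"ty":0.06,"tz":-0.56,"wx":0,"wy":0,"wz":0,"jaw":0},{"tx":0,"ty":0.06,"tz":-0.58,"wx":0,"wy":0,"wz":0,"jaw":0},{"tx":0,"ty":0.06,"tz":-0.58,"wx":0,"wy":0,"wz":0,"jaw":0}]'
python3 -m creep '[{"tx":0.04,"ty":-0.008,"tz":0,"wx":0,"wy":0,"wz":0,"jaw":0},{"tx":0.08,"ty":-0.016,"tz":0,"wx":0,"wy":0,"wz":0,"jaw":0},{"tx":0.11,"ty":-0.023,"tz":0,"wx":0,"wy":0,"wz":0,"jaw":0},{"tx":0.14,"ty":-0.03,"tz":0,"wx":0,"wy":0,"wz":0,"jaw":0},{"tx":0.17,"ty":-0.036,"tz":0,"wx":0,"wy":0,"wz":0,"jaw":0},{"tx":0.19,"ty":-0.04,"tz":0,"wx":0,"wy":0,"wz":0,"jaw":0},{"tx":0.21,"ty":-0.044,"tz":0,"wx":0,"wy":0,"wz":0,"jaw":0},{"tx":0.23,"ty":-0.048,"tz":0,"wx":0,"wy":0,"wz":0,"jaw":0}]'
python3 - <<'E'
from h import *
for c in('top','side'): p=look(c,['pump_a'])
E
```

```text
t: 16.55
position: [0.5215, 0.0691, 0.0568]
eef_rot: [180.0, -0.0, 168.1]
wrist_force: [0.7, 0.1, 0.3]
opening: 0.0464
grip_force: 0.0
t: 17.35
position: [0.5673, 0.0594, 0.0568]
eef_rot: [-180.0, -0.1, 168.1]
wrist_force: [-2.1, 1.0, 2.8]
opening: 0.0463
grip_force: 1.8
top pump_a 0.94 [ 0.452  -0.0374  0.0229]
top pump_a 0.76 [ 0.5487 -0.1524  0.0285]
side pump_a 0.94 [0.5995 0.0524 0.03  ]
side pump_a 0.89 [ 0.4526 -0.032   0.0238]
side pump_a 0.58 [ 0.5511 -0.1484  0.0261]
```

```bash
python3 -m creep '[{"tx":-0.05,"ty":0.01,"tz":0,"wx":0,"wy":0,"wz":0,"jaw":0},{"tx":-0.12,"ty":0.025,"tz":0,"wx":0,"wy":0,"wz":0,"jaw":0},{"tx":-0.2,"ty":0.04,"tz":0,"wx":0,"wy":0,"wz":0,"jaw":0},{"tx":-0.2,"ty":0.04,"tz":0.1,"wx":0,"wy":0,"wz":0,"jaw":0},{"tx":-0.2,"ty":0.04,"tz":0.3,"wx":0,"wy":0,"wz":0,"jaw":0},{"tx":-0.2,"ty":0.04,"tz":0.5,"wx":0,"wy":0,"wz":0,"jaw":0},{"tx":-0.2,"ty":0.04,"tz":0.7,"wx":0,"wy":0,"wz":0,"jaw":0},{"tx":-0.2,"ty":0.04,"tz":0.9,"wx":0,"wy":0,"wz":0,"jaw":0}]'
python3 -m creep '[{"tx":-0.1,"ty":0.3,"tz":0.05,"wx":0,"wy":0,"wz":0,"jaw":0},{"tx":-0.2,"ty":0.5,"tz":0.05,"wx":0,"wy":0,"wz":0,"jaw":0},{"tx":-0.3,"ty":0.7,"tz":0.05,"wx":0,"wy":0,"wz":0,"jaw":0},{"tx":-0.4,"ty":0.9,"tz":0.05,"wx":0,"wy":0,"wz":0,"jaw":0},{"tx":-0.4,"ty":0.95,"tz":0.05,"wx":0,"wy":0,"wz":0,"jaw":0},{"tx":-0.4,"ty":0.95,"tz":0.05,"wx":0,"wy":0,"wz":0,"jaw":0},{"tx":-0.4,"ty":0.95,"tz":0.05,"wx":0,"wy":0,"wz":0,"jaw":0},{"tx":-0.4,"ty":0.95,"tz":0.05,"wx":0,"wy":0,"wz":0,"jaw":0}]'
python3 - <<'E'
from h import *
p=look('side',['pump_a']);p=look('top',['pump_a','pad_top','clamp','elbow','driver'])
cv2.imwrite('pics/t9.png',cv2.resize(p['img'][90:300,180:480,::-1],None,fx=2.5,fy=2.5))
E
```

```text
t: 18.35
position: [0.5267, 0.0672, 0.2384]
eef_rot: [-180.0, 0.0, 168.1]
wrist_force: [0.4, 0.7, -0.7]
opening: 0.0468
grip_force: 0.0
t: 19.15
position: [0.4484, 0.2548, 0.2467]
eef_rot: [-179.9, 0.0, 167.9]
wrist_force: [0.3, 0.1, 0.5]
opening: 0.0468
grip_force: 0.0
side pump_a 0.92 [ 0.4537 -0.0342  0.0193]
side pump_a 0.92 [0.6003 0.0547 0.028 ]
side pump_a 0.66 [ 0.5529 -0.15    0.0289]
top pump_a 0.85 [ 0.4537 -0.0374  0.0224]
top pump_a 0.75 [0.6005 0.057  0.0298]
top pump_a 0.63 [ 0.5457 -0.1488  0.032 ]
top pad_top 0.65 [ 0.4493 -0.0383  0.0243]
top pad_top 0.58 [ 0.5016 -0.2464  0.0302]
top clamp 0.61 [ 0.5015 -0.2465  0.0308]
top elbow 0.38 [0.4451 0.1636 0.032 ]
top driver 0.6 [ 0.4404 -0.3091  0.0077]
```

View pics/t9.png

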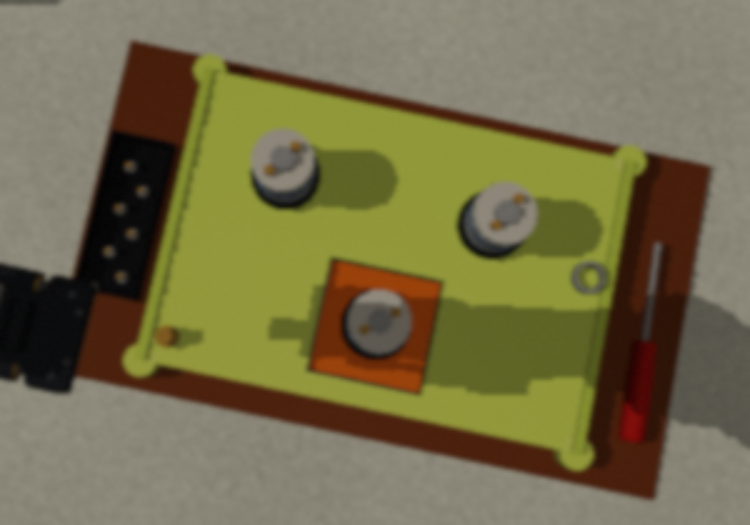

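The last picture shows the pump centred on the sunken pad, around (378, 325). The empties stand at about (285, 168) and (498, 218), and the clamp ring, brass fitting and screwdriver are where they were.

```bash
python3 -c "
from plant import *
print(sign_off())"
```

```text
the job is handed in; nothing more can be done
None
```

The middle casing was the heavy one: it pushed back with 3.5–6 N, against about 1 N for the left one. It now stands centred on the fully sunken pad; the left empty is within about 1.5 cm of its start, the right one (never push-tested) and the bystanders are unmoved, and the job is handed in at about 19 s.

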